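Close up the row of medicine cartons with the locking pusher

TASK

Two identical carton trays stand on the nurse's desk, one with two medicine cartons in it and one empty. In the tray with the cartons, hold the pusher's release button down and slide the pusher along its rail as far as it goes, so that the cartons stand upright and closed up against the end wall, then let the button spring back up. Never force the pusher along while its button is up, and leave the empty tray's pusher where it is.

Things in the scene. Friction and masses are not known exactly. Their poses are not given: they have to be found in the camera images.
- release_top (a point): Centre of the top of the release button to press: flat, black, 42 x 42 mm, on the grey pusher in the white tray that holds the cartons; 44 mm above the desk when up. Moves with pusher and button. z up; y along the tray, the way the pusher must slide (to the cartons and the end wall); x across. A shut gripper pressing it drags the pusher by friction, or else pushes its front plate.
- release (a joint): How far that button is pressed down, m: 0 up, 0.008 fully down; about 4.5 N to start, 6.5 N fully down; it springs back. Up, a brake locks the pusher (holds about 20 N); pressed 3 mm or more, the pusher runs freely (about 1 N, 2 N with the cartons).
- pusher (a joint): How far the pusher has slid towards the cartons, m: 0 rear, 0.150 at its stop, cartons closed up with 2 mm to spare; starts at 0 to 0.06. The button lies midway in a 68 mm long well, open at the sides (x), between the upright front plate (+y; 62 mm wide, 6 mm thick, top 60 mm above the desk) and a rear rib (-y; 6 mm thick, top 48 mm above the desk). The block under the button is 32 mm high.
- tray: The tray with the cartons, white, fixed, 74 mm wide (x), 320 mm long (y); origin at the centre of its underside, axes as the button's. Floor 10 mm above the desk, side walls 4 mm thick up to 32 mm, end wall at +y 6 mm thick up to 60 mm.
- carton_front: Loose white medicine carton with a blue band, 60 mm wide (x, across the tray), 35 mm thick (y, along the tray), 65 mm high, 60 g, standing on the tray's floor, which is 10 mm above the desk; the one nearer the pusher. Origin at the centre of its underside, z up.
- carton_rear: The same kind of carton, the one next to the tray's end wall. Origin at the centre of its underside, z up.
- spare_release_top (a point): The same point, with the same axes, on the button of the identical pusher in the other, empty tray. This one is to be left alone.
Things that resemble listed ones, but are neither listed nor needed, are in the scene too. Leave any turquoise look-alike of the carton_front alone.

How it is judged:
By the outcome, as a careful person would: the job done as asked, in the order asked, and still so for the second after the job is handed in, with the robot touching nothing.
It also fails if it takes over 32 s, if anything falls off the work surface, if the arm or the gripper's body presses on something with over 40 N, if the wrist force passes 120 N, or if a joint passes its speed limit or range.

ROBOT

A 6-joint arm with a two-finger parallel gripper is mounted at the origin on the work surface. World frame = base frame: x ahead of the robot, y to its left, z up, the work surface at z = 0. Lengths are in m, angles in rad, forces in N, time in s.
With the tool pointing down it reaches from about 0.275 to 0.875 m from the base axis. Payload 12.5 kg.
Tool frame: the origin (TCP) lies at the very end of the fingers, on their centre line; the grasp point (between the pads) lies 19 mm behind it (manip.grip_point_offset is the distance from the TCP to the grasp point, in m); z points along the fingers, y is the line along which they close (so a half turn about z gives the same grasp; the last joint's range is limited). The gripper opens to 85 mm and grips with 20 to 120 N. Pads are 22 mm wide; open, the fingers measure 114 mm over their backs; the gripper's body (76 mm by 85 mm) begins 54 mm behind the grasp point. The pads swing forward as they close: fully open they stand 13 mm farther back than shut.
Start: joints at [-1.193, 0.351, 1.652, -0, 1.139, -0.085], TCP at [0.246, -0.492, 0.231] pointing down, gripper open.
Joint ranges: [-2.75, 2.75], [-0.79, 2.1], [0.01, 2.65], [-1.57, 4.71], [0.07, 3.14], [-2.87, 2.87]. Speed limits (rad/s): [2.22, 2.22, 2.79, 3.14, 3.14, 3.14].

INTERFACE

Orientations are given as [roll, pitch, yaw] about the fixed x, y, z axes, in that order (R = Rz(yaw) Ry(pitch) Rx(roll)).
In Python, from rig import manip, cams gives the robot as it stands.
- The arm moves only by the tool servo_tool, never from a script. Its argument "increments" is a list of rows, each a list of 5 numbers: the opening, from 0 (shut) to 1 (fully open), then the shift along the tool's x, y, z as a fraction of full scale, then the turn about the tool's z as a fraction of full scale. In form: [[gripper, x, y, z, twist], ...]. A call has exactly 10 rows; each row is the pose to reach, as a shift and turn from the pose commanded when the call began, along the tool's axes at that moment; what a row does not reach only later rows make up. Full scale, the value 1, is 0.3 m for a shift and 120 degrees for a turn. A row lasts 1/12 s, in which the tool goes at most 41.7 mm and 7.16 degrees, less where a joint would pass 70% of its speed; a pose out of reach is approached as far as the arm can. A call with a number of a shift or a turn outside -1 to 1 is refused whole. A call with a gripper value outside its range is refused whole. The fingers move at their own pace and stop on an object; "grip_force" is the grip in N (left out, the last holds). Time passes only in rows, so rows that repeat a pose let the fingers close, or fill a call up. It gives the time, the measured TCP pose, the force, the opening and the grip force at its end, in the units of the state.
- manip.observe(): the state, without advancing time (a new reading comes with each control period).
- cams.camera(name): name is "scene" or "top" or "wrist"; returns the picture (480x640x3 uint8, blue, green, red); there is no depth.
- cams.camera_params(name): a dict with "intrinsics" (3x3 intrinsics, pixels), "position" and "attitude" of the camera in the world. Camera axes: x right, y up, looking along -z (the intrinsics and any distortion apply to the point x, -y, -z); pixel columns grow to the right and rows downward; lengths in m; the calibration is good to about 2 mm. A picture is of the moment at which its call begins: read the wrist's pose just before it. camera_params takes no time and is no camera call; for the wrist camera it gives the pose at the moment of the call.
- manip.hand_in(): hands the job in; it is judged then, once.
Trained networks look in the newest picture that a camera, given by its name, has taken for a name from the list of things; names that differ only in an ending like _2 or _b are one class to them, and where a whole thing is asked for, a point or a joint stands for the part that bears it (a point fixed in the world has none). Each returns a list of dicts, best first, with "conf" (0 to 1); they miss things now and then, are a little off and sometimes report something else, mostly with a low value. They report only what shows in the picture. A call takes as long as a camera call. They do not tell look-alikes from the thing itself.
- cams.look_for(target, camera): "box" ([left, top, width, height] in pixels, round what is visible of it).
- cams.pinpoint(target, camera): "position" ([column, row] in pixels: a listed point, or the origin of a listed thing).
The state is a dict: "t": time; "qpos": joint angles; "joint_vel": joint speeds; "joint_torque": joint torques, N m; "tool_pos": TCP position; "tcp_rot": TCP orientation; "contact_force": force on the tool from outside, world axes, zero at the start; "moment": the same for the moment, N m; "opening": finger opening in m; "grip_force": force on a finger pad.
Only numpy, scipy, OpenCV 4.12 (cv2) and the standard library are available. Lean on these libraries where they do the work, as an engineer would, in place of code of your own. Each camera call takes 0.05 s, during which the arm holds its last target. There are 200 camera calls.

## Working session

There is one attempt and no reset: what is moved stays moved. The work goes in short steps, Python scripts to look and compute and a tool call to move; the robot and the scene stay as the last step left them, time stands still between calls to the robot, and variables do not carry over. Pictures are saved under pics/ and viewed, at most 10 in all, crops included, and the job is handed in when it is done.

Besides the shell and the picture viewer there is one more tool, called after "Emit:" by a JSON object that holds its "op" and its "data", one argument or row to a line. servo_tool: Moves the arm, as the interface text tells. Shift numbers are shares of 0.3 m and turn numbers shares of 120 degrees, none past 1 either way. Its arguments: {"type":"object","properties":{"increments":{"type":"array"},"grip_force":{"type":"number"}},"required":["increments"]}

```bash
mkdir -p pics; cat > h.py <<'E'
import numpy as np, cv2
from rig import manip, cams
def ray(cam,px,P=None):
    P=P or cams.camera_params(cam); K=np.array(P["intrinsics"]); 
    d=np.linalg.solve(K,[px[0],px[1],1.]); A=np.array(P["attitude"],float)
    if A.shape!=(3,3):
        from scipy.spatial.transform import Rotation as R
        A=R.from_euler("xyz",A).as_matrix()
    return np.array(P["position"]),A@np.array([d[0],-d[1],-d[2]])
def at_z(cam,px,z):
    p,d=ray(cam,px); return p+d*(z-p[2])/d[2]
E
python3 - <<'E'
from h import *
for c in("top","scene"):
    im=cams.camera(c); cv2.imwrite(f"pics/{c}0.png",im); print(c,cams.camera_params(c))
    for n,z in(("release_top",.044),("carton_front",.01),("tray",0),("spare_release_top",.044)):
        for r in cams.pinpoint(n,c)[:4]: print(n,r,at_z(c,r["position"],z).round(3))
print(manip.observe())
E
```

```text
top {'intrinsics': array([[459.64207534,   0.        , 324.00225035],
       [  0.        , 459.64207534, 236.35533694],
       [  0.        ,   0.        ,   1.        ]]), 'position': array([0.38631994, 0.00302593, 0.784699  ]), 'attitude': array([ 2.02381736e-01, -8.56042218e-04, -1.66226268e+00])}
release_top {'position': [372.4, 165.8], 'conf': 0.87} [ 0.652 -0.105  0.044]
release_top {'position': [261.5, 178.2], 'conf': 0.28} [0.647 0.084 0.044]
carton_front {'position': [228.0, 336.5], 'conf': 0.81} [0.391 0.161 0.01 ]
carton_front {'position': [306.6, 173.7], 'conf': 0.63} [0.66  0.008 0.01 ]
tray {'position': [333.3, 176.0], 'conf': 0.82} [ 0.655 -0.039  0.   ]
spare_release_top {'position': [402.7, 268.1], 'conf': 0.8} [ 0.474 -0.134  0.044]
scene {'intrinsics': array([[483.47108536,   0.        , 319.67714922],
       [  0.        , 483.47108536, 241.4873613 ],
       [  0.        ,   0.        ,   1.        ]]), 'position': array([0.89223338, 0.5268705 , 0.47953688]), 'attitude': array([0.97759445, 0.0199804 , 2.53603151])}
release_top {'position': [256.3, 293.2], 'conf':
[... 488 characters left out ...]
': 0.5, 'qpos': array([-1.19260006e+00,  3.50745245e-01,  1.65182193e+00,  2.34444130e-05,
        1.13907201e+00, -8.45847992e-02]), 'joint_vel': array([-5.15312981e-04, -3.38061529e-05, -1.47002032e-03, -4.68931217e-04,
        2.08179565e-03, -1.15816325e-04]), 'joint_torque': array([-1.82885146e-04, -5.05732441e+01, -2.91490406e+01, -3.09643281e-05,
        1.03432259e-03,  4.84152451e-06]), 'tool_pos': array([ 0.24556982, -0.49211334,  0.23125642]), 'tcp_rot': array([-3.14154809e+00, -2.51479703e-05,  4.62771257e-01]), 'contact_force': array([0.80316037, 0.34233962, 0.35649024]), 'moment': array([ 0.00649365,  0.0080986 , -0.01269694]), 'grip_force': 0.0, 'opening': 0.08501373782305002}
```

View pics/top0.png

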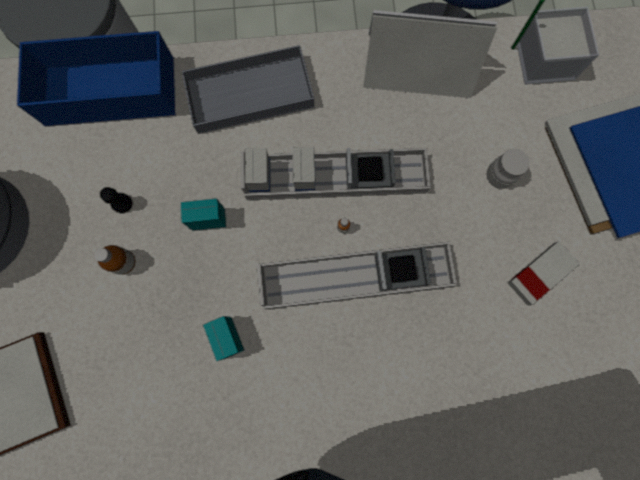

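View pics/scene0.png

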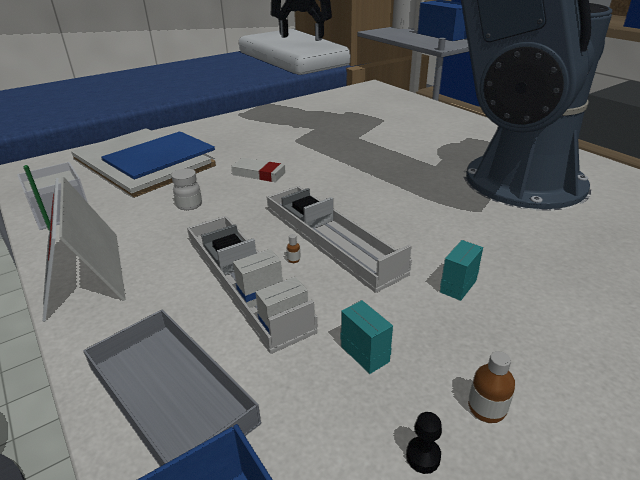

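The top view shows the target tray with two white cartons at (245–430, 150–195) and its button at (371,168). The empty tray's button is at (402,267), and the turquoise look-alikes sit at (203,213) and (223,338). Next I'll refine the button position and the tray direction.

```bash
python3 - <<'E'
from h import *
im=cv2.imread("pics/top0.png"); m=(im.max(2)<25).astype(np.uint8)
n,l,s,c=cv2.connectedComponentsWithStats(m)
for i in range(1,n):
    if 200<s[i,4]<2000: print(s[i],c[i],at_z("top",c[i],.044).round(4))
# tray rims (z .032) : white-ish bright edges; corners read from picture
for px,z in(((430,151),.032),((430,190),.032),((243,196),.0),((430,193),0)): print(px,at_z("top",px,z).round(4))
im=cv2.imread("pics/scene0.png"); m=(im.max(2)<25).astype(np.uint8)
n,l,s,c=cv2.connectedComponentsWithStats(m)
for i in range(1,n):
    if 150<s[i,4]<2000: print("scene",s[i],c[i],at_z("scene",c[i],.044).round(4))
t=cv2.imread("pics/top0.png")[130:220,230:450]
cv2.imwrite("pics/crop.png",cv2.resize(t,None,fx=3.6,fy=3.6,interpolation=cv2.INTER_CUBIC))
E
```

```text
[358 157  25  24 575] [369.90086957 168.71478261] [ 0.6472 -0.0997  0.044 ]
[  0 180  15  67 250] [  7.004 208.5  ] [0.6329 0.5097 0.044 ]
[101 188  31  25 458] [116.55021834 199.69650655] [0.6315 0.3282 0.044 ]
[388 255  29  27 628] [402.27229299 268.49840764] [ 0.473  -0.1331  0.044 ]
[ 39 333  31  93 430] [ 54.18372093 379.51395349] [0.3507 0.4244 0.044 ]
[278 469  63  11 406] [309.40394089 475.41625616] [0.1784 0.0433 0.044 ]
(430, 151) [ 0.6741 -0.209   0.032 ]
(430, 190) [ 0.604  -0.1993  0.032 ]
(243, 196) [0.6325 0.1241 0.    ]
(430, 193) [ 0.6078 -0.2072  0.    ]
scene [ 272    0   60   38 1026] [302.13547758  11.6539961 ] [-0.6756 -1.9222  0.044 ]
scene [578   0  13  51 367] [583.22343324  25.01634877] [-1.4309 -0.7437  0.044 ]
scene [292 196  27  19 216] [303.1712963  203.16666667] [ 0.4845 -0.1303  0.044 ]
scene [213 234  28  17 258] [225.48837209 241.49612403] [ 0.6547 -0.1001  0.044 ]
scene [ 407  412   34   62 1423] [424.7926915  442.96064652] [0.651  0.3463 0.044 ]
```

View pics/crop.png

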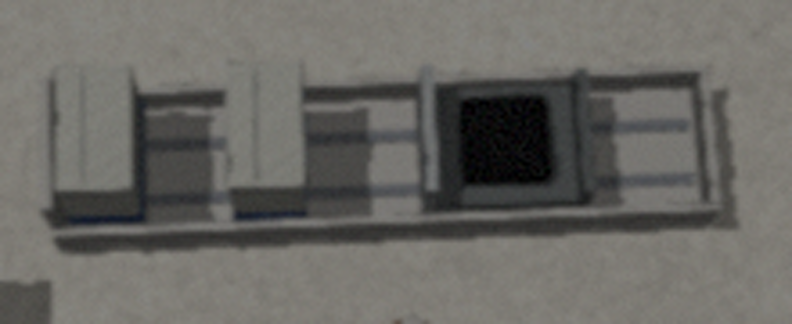

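Emit:
{"op": "servo_tool", "data": {
  "increments": [
    [0, 0.05, -0.016, 0, -0.03],
    [0, 0.15, -0.05, 0, -0.08],
    [0, 0.26, -0.085, 0, -0.14],
    [0, 0.38, -0.125, 0, -0.2],
    [0, 0.5, -0.165, 0, -0.26],
    [0, 0.62, -0.205, 0, -0.32],
    [0, 0.73, -0.24, 0, -0.38],
    [0, 0.82, -0.27, 0, -0.44],
    [0, 0.88, -0.29, 0, -0.485],
    [0, 0.9, -0.295, 0, -0.502]
  ],
  "grip_force": 40
}}

```text
t: 1.33
tool_pos: [0.4492, -0.2904, 0.2313]
tcp_rot: [3.141, -0.0, 1.522]
contact_force: [-0.8, 1.1, -0.8]
opening: 0.0002
grip_force: 0.0
```

```bash
python3 - <<'E'
from h import *
a,b=[at_z("top",(230+u/3.6,130+v/3.6),.032)[:2] for u,v in((715,207),(45,228))]
print(a,b,np.degrees(np.arctan2(*(b-a)[::-1])))
a,b=[at_z("top",(230+u/3.6,130+v/3.6),.01)[:2] for u,v in((595,130),(150,145))]
print(a,b,np.degrees(np.arctan2(*(b-a)[::-1])))
o=manip.observe();print(o["tool_pos"],o["tcp_rot"],o["t"])
E
```

```text
[ 0.60865417 -0.19757425] [0.62725558 0.11975573] 86.64524678831532
[ 0.65986938 -0.14988344] [0.67208798 0.06931184] 86.8094625238768
[ 0.4492354  -0.29043421  0.23132619] [ 3.14121023e+00 -2.44189027e-04  1.52178824e+00] 1.3333
```

Emit:
{"op": "servo_tool", "data": {
  "increments": [
    [0, 0.03, 0.03, 0.015, 0],
    [0, 0.1, 0.09, 0.045, 0],
    [0, 0.19, 0.175, 0.09, 0],
    [0, 0.29, 0.27, 0.14, 0],
    [0, 0.39, 0.365, 0.19, 0],
    [0, 0.49, 0.46, 0.24, 0],
    [0, 0.58, 0.54, 0.285, 0],
    [0, 0.64, 0.6, 0.315, 0],
    [0, 0.67, 0.625, 0.33, 0],
    [0, 0.677, 0.63, 0.333, 0]
  ]
}}

```text
t: 2.17
tool_pos: [0.6482, -0.0991, 0.1296]
tcp_rot: [-3.14, -0.0, 1.514]
contact_force: [-0.3, 0.7, 0.2]
opening: 0.0003
grip_force: 0.0
```

```bash
python3 - <<'E'
from h import *
o=manip.observe();P=cams.camera_params("wrist");im=cams.camera("wrist");cv2.imwrite("pics/w1.png",im)
print(o["tool_pos"],o["tcp_rot"],o["t"],P["position"])
for r in cams.pinpoint("release_top","wrist")[:3]: print(r,at_z("wrist",r["position"],.044).round(4))
E
```

```text
[ 0.64816514 -0.0991308   0.12963391] [-3.13963034e+00 -3.80469908e-04  1.51351598e+00] 2.1667 [ 0.65402594 -0.01776569  0.27219091]
{'position': [321.5, 244.6], 'conf': 0.95} [ 0.6502 -0.1043  0.044 ]
```

View pics/w1.png

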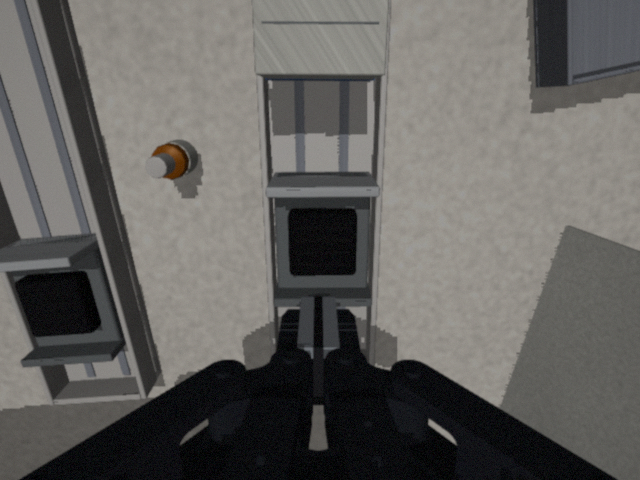

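The wrist view shows the button centred at (322,241), between the plate at row 187 and the rib at row 297. The tray is straight in the image, with the front carton ahead. Now I'll descend and press.

Emit:
{"op": "servo_tool", "data": {
  "increments": [
    [0, 0.002, 0.002, 0.03, 0],
    [0, 0.005, 0.005, 0.09, 0],
    [0, 0.007, 0.006, 0.16, 0],
    [0, 0.007, 0.006, 0.22, 0],
    [0, 0.007, 0.006, 0.26, 0],
    [0, 0.007, 0.006, 0.275, 0],
    [0, 0.007, 0.006, 0.285, 0],
    [0, 0.007, 0.006, 0.295, 0],
    [0, 0.007, 0.006, 0.302, 0],
    [0, 0.007, 0.006, 0.302, 0]
  ]
}}

```text
t: 3.1
tool_pos: [0.6502, -0.0986, 0.0416]
tcp_rot: [3.14, 0.0, 1.514]
contact_force: [-1.9, -0.6, 4.7]
opening: 0.0
grip_force: 2.1
```

Emit:
{"op": "servo_tool", "data": {
  "increments": [
    [0, 0, 0, 0.003, 0],
    [0, 0, 0, 0.006, 0],
    [0, 0, 0, 0.009, 0],
    [0, 0, 0, 0.01, 0],
    [0, 0, 0, 0.01, 0],
    [0, 0, 0, 0.01, 0],
    [0, 0, 0, 0.01, 0],
    [0, 0, 0, 0.01, 0],
    [0, 0, 0, 0.01, 0],
    [0, 0, 0, 0.01, 0]
  ]
}}

```text
t: 3.93
tool_pos: [0.6501, -0.0984, 0.038]
tcp_rot: [3.141, 0.0, 1.514]
contact_force: [0.0, -1.8, 5.0]
opening: 0.0001
grip_force: 2.5
```

Emit:
{"op": "servo_tool", "data": {
  "increments": [
    [0, 0.004, 0, 0.002, 0],
    [0, 0.012, 0, 0.003, 0],
    [0, 0.025, 0, 0.003, 0],
    [0, 0.04, 0, 0.003, 0],
    [0, 0.055, 0, 0.003, 0],
    [0, 0.07, 0, 0.003, 0],
    [0, 0.085, 0, 0.003, 0],
    [0, 0.1, 0, 0.003, 0],
    [0, 0.112, 0, 0.003, 0],
    [0, 0.12, 0, 0.003, 0]
  ]
}}

```text
t: 4.77
tool_pos: [0.652, -0.062, 0.0371]
tcp_rot: [3.141, -0.0, 1.514]
contact_force: [-0.5, -1.0, 5.2]
opening: -0.0003
grip_force: 2.6
```

```bash
python3 - <<'E'
from h import *
im=cams.camera("wrist");cv2.imwrite("pics/w2.png",im)
o=manip.observe();print(o["tool_pos"],o["contact_force"])
E
```

```text
[ 0.65200279 -0.06169023  0.03706949] [-0.11600546  0.46129455  4.76929934]
```

View pics/w2.png

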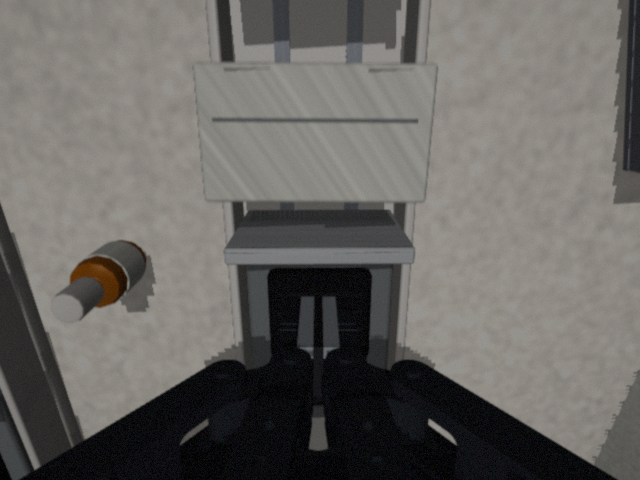

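The pusher is following with the fingers inside the well. The plate is at row 250 and the upright front carton starts just ahead at row 200. I'll continue slowly.

Emit:
{"op": "servo_tool", "data": {
  "increments": [
    [0, 0.005, 0, 0, 0],
    [0, 0.015, 0, 0, 0],
    [0, 0.025, 0, 0, 0],
    [0, 0.035, 0, 0, 0],
    [0, 0.045, 0, 0, 0],
    [0, 0.055, 0, 0, 0],
    [0, 0.065, 0, 0, 0],
    [0, 0.075, 0, 0, 0],
    [0, 0.085, 0, 0, 0],
    [0, 0.09, 0, 0, 0]
  ]
}}

```text
t: 5.65
tool_pos: [0.6534, -0.0351, 0.037]
tcp_rot: [3.141, 0.0, 1.514]
contact_force: [-1.0, -0.8, 5.7]
opening: -0.0
grip_force: 2.6
```

Emit:
{"op": "servo_tool", "data": {
  "increments": [
    [0, 0.005, 0, 0, 0],
    [0, 0.015, 0, 0, 0],
    [0, 0.025, 0, 0, 0],
    [0, 0.035, 0, 0, 0],
    [0, 0.045, 0, 0, 0],
    [0, 0.055, 0, 0, 0],
    [0, 0.065, 0, 0, 0],
    [0, 0.075, 0, 0, 0],
    [0, 0.085, 0, 0, 0],
    [0, 0.09, 0, 0, 0]
  ]
}}

```text
t: 6.48
tool_pos: [0.6548, -0.0081, 0.0369]
tcp_rot: [-3.141, -0.0, 1.514]
contact_force: [-2.5, -1.3, 5.1]
opening: 0.0004
grip_force: 2.6
```

```bash
python3 - <<'E'
from h import *
im=cams.camera("wrist");cv2.imwrite("pics/w3.png",im)
im=cams.camera("scene");cv2.imwrite("pics/s3.png",cv2.resize(im[180:370,160:400],None,fx=2.5,fy=2.5))
o=manip.observe();print(o["tool_pos"],o["contact_force"])
E
```

```text
[ 0.65479216 -0.00806127  0.03694013] [-1.20865249  0.91331855  5.07455079]
```

View pics/w3.png

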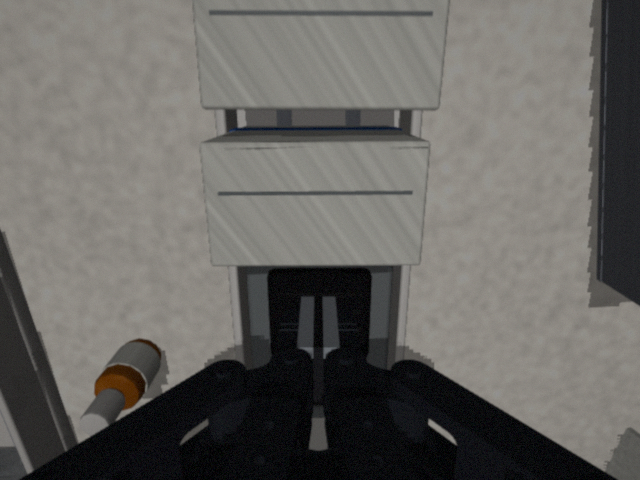

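View pics/s3.png

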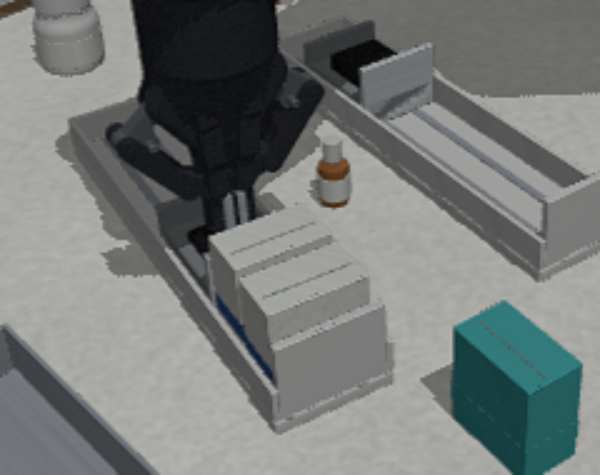

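Both cartons stand upright, with a small gap left between them (rows 108–128) and no slip at the button. I'll now push gently to the stop.

Emit:
{"op": "servo_tool", "data": {
  "increments": [
    [0, 0.004, 0, 0, 0],
    [0, 0.01, 0, 0, 0],
    [0, 0.016, 0, 0, 0],
    [0, 0.022, 0, 0, 0],
    [0, 0.028, 0, 0, 0],
    [0, 0.034, 0, 0, 0],
    [0, 0.04, 0, 0, 0],
    [0, 0.045, 0, 0, 0],
    [0, 0.05, 0, 0, 0],
    [0, 0.05, 0, 0, 0]
  ]
}}

```text
t: 7.42
tool_pos: [0.656, 0.0064, 0.0371]
tcp_rot: [3.141, 0.0, 1.514]
contact_force: [-0.4, -2.1, 4.9]
opening: -0.0001
grip_force: 2.6
```

Emit:
{"op": "servo_tool", "data": {
  "increments": [
    [0, 0.003, 0, 0, 0],
    [0, 0.006, 0, 0, 0],
    [0, 0.009, 0, 0, 0],
    [0, 0.012, 0, 0, 0],
    [0, 0.015, 0, 0, 0],
    [0, 0.018, 0, 0, 0],
    [0, 0.021, 0, 0, 0],
    [0, 0.024, 0, 0, 0],
    [0, 0.025, 0, 0, 0],
    [0, 0.025, 0, 0, 0]
  ]
}}

```text
t: 8.25
tool_pos: [0.6564, 0.0136, 0.0371]
tcp_rot: [3.141, 0.001, 1.514]
contact_force: [0.6, -3.1, 5.8]
opening: -0.0001
grip_force: 2.6
```

```bash
python3 - <<'E'
from h import *
im=cams.camera("wrist");cv2.imwrite("pics/w4.png",im)
o=manip.observe();print(o["tool_pos"],o["contact_force"])
E
```

```text
[0.65639467 0.01362951 0.03713274] [ 0.86108348 -3.12599426  5.19958834]
```

View pics/w4.png

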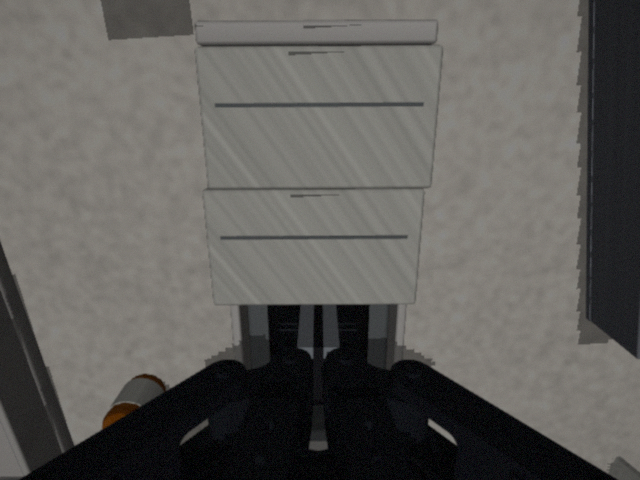

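Emit:
{"op": "servo_tool", "data": {
  "increments": [
    [0, 0.003, 0, 0, 0],
    [0, 0.006, 0, 0, 0],
    [0, 0.009, 0, 0, 0],
    [0, 0.012, 0, 0, 0],
    [0, 0.015, 0, 0, 0],
    [0, 0.018, 0, 0, 0],
    [0, 0.021, 0, 0, 0],
    [0, 0.024, 0, 0, 0],
    [0, 0.025, 0, 0, 0],
    [0, 0.025, 0, 0, 0]
  ]
}}

```text
t: 9.13
tool_pos: [0.6568, 0.0211, 0.0371]
tcp_rot: [3.141, 0.001, 1.514]
contact_force: [-0.1, -2.3, 4.6]
opening: 0.0001
grip_force: 2.6
```

Emit:
{"op": "servo_tool", "data": {
  "increments": [
    [0, 0.002, 0, 0, 0],
    [0, 0.004, 0, 0, 0],
    [0, 0.006, 0, 0, 0],
    [0, 0.008, 0, 0, 0],
    [0, 0.01, 0, 0, 0],
    [0, 0.012, 0, 0, 0],
    [0, 0.014, 0, 0, 0],
    [0, 0.016, 0, 0, 0],
    [0, 0.016, 0, 0, 0],
    [0, 0.016, 0, 0, 0]
  ]
}}

```text
t: 9.97
tool_pos: [0.6569, 0.0226, 0.037]
tcp_rot: [3.141, 0.005, 1.514]
contact_force: [-2.1, -23.3, 6.2]
opening: -0.0001
grip_force: 12.6
```

The force rose to 23 N at the hard stop, with the button still held down. I'll relieve most of the push, let the button up, then retreat.

Emit:
{"op": "servo_tool", "data": {
  "increments": [
    [0, -0.004, 0, 0, 0],
    [0, -0.007, 0, 0, 0],
    [0, -0.009, 0, 0, 0],
    [0, -0.009, 0, 0, 0],
    [0, -0.009, 0, 0, 0],
    [0, -0.009, 0, 0, 0],
    [0, -0.009, 0, 0, 0],
    [0, -0.009, 0, 0, 0],
    [0, -0.009, 0, 0, 0],
    [0, -0.009, 0, 0, 0]
  ]
}}

```text
t: 10.8
tool_pos: [0.6568, 0.0224, 0.0371]
tcp_rot: [3.141, 0.002, 1.514]
contact_force: [0.1, -8.3, 5.6]
opening: 0.0
grip_force: 5.4
```

Emit:
{"op": "servo_tool", "data": {
  "increments": [
    [0, -0.002, 0, 0, 0],
    [0, -0.002, 0, -0.01, 0],
    [0, -0.002, 0, -0.03, 0],
    [0, -0.002, 0, -0.05, 0],
    [0, -0.006, 0, -0.055, 0],
    [0, -0.016, 0, -0.06, 0],
    [0, -0.02, 0, -0.1, 0],
    [0, -0.02, 0, -0.18, 0],
    [0, -0.02, 0, -0.27, 0],
    [0, -0.02, 0, -0.3, 0]
  ]
}}

```text
t: 11.63
tool_pos: [0.6578, 0.0176, 0.1311]
tcp_rot: [3.137, -0.0, 1.514]
contact_force: [1.0, 0.4, 0.4]
opening: 0.0
grip_force: 0.0
```

```bash
python3 - <<'E'
from h import *
im=cams.camera("wrist");cv2.imwrite("pics/w5.png",im)
o=manip.observe();print(o["tool_pos"],o["contact_force"])
print([ (r["conf"],at_z("wrist",r["position"],.044).round(4)) for r in cams.pinpoint("release_top","wrist")[:2]])
im=cams.camera("scene");cv2.imwrite("pics/s5.png",cv2.resize(im[180:370,160:400],None,fx=2.5,fy=2.5))
E
```

```text
[0.65806337 0.01763312 0.13140834] [ 2.04477167 -0.45010642  1.50279535]
[(0.72, array([ 0.6572, -0.0011,  0.044 ]))]
```

View pics/w5.png

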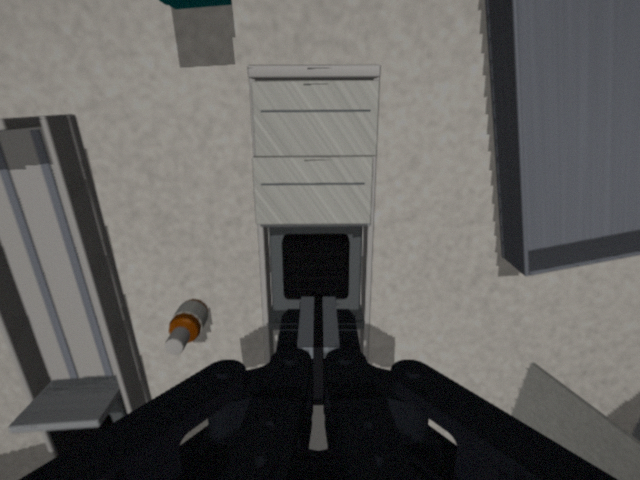

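View pics/s5.png

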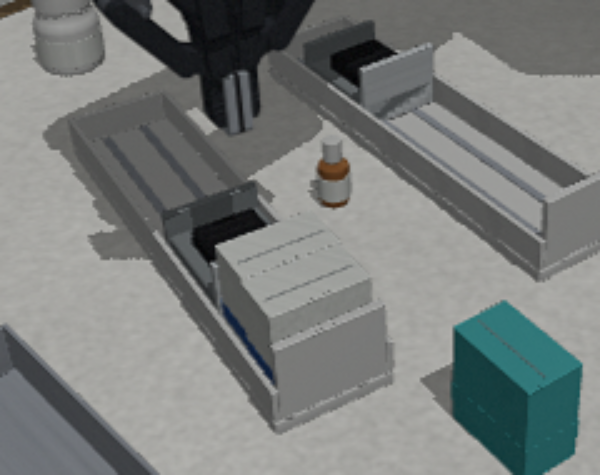

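The cartons stand upright and closed up against the end wall, and the button is back up. The button is at y≈-0.001, close to the expected stop at 0.003, and the spare pusher hasn't moved.

```bash
python3 -c "
from rig import manip; print(manip.hand_in())"
```

```text
the job is handed in; nothing more can be done
None
```

I handed the job in: the pusher was slid to its stop with the button held down, both cartons stand upright and closed up against the end wall, the button is back up, and the empty tray was left alone.

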